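# Park the idler roller in the sloped gutter

## Task

Using only your fingertips, gently push the black-rimmed idler roller up the sloped aluminium gutter, over the brass ridge, so that it drops into the pocket in front of the red stop and cannot roll back; then leave it there and move clear. Roll it along the gutter: do not grip it, lift it or ram it hard, do not shift the red stop, and leave everything else on the bench where it is.

Things in the scene. Friction and masses are not known exactly. Their poses are not given: they have to be found in the camera images.
- gutter: The gutter's fixed base: a 20 mm aluminium profile 260 mm long on two 90 mm wide flat feet, screwed to the bench. Origin on the bench under the middle of the gutter; its x axis points uphill (level), y across the gutter, z up. It stands at a different place and angle each time, any heading.
- channel: Straight aluminium U-channel on that base, 300 mm long. Origin on its floor at mid-length and mid-width, 50 mm above the bench; x points uphill along the floor (8 degrees above level), y across, z square to the floor. Inside width 28 mm, outside 34; the walls rise only 11 mm above the floor. At the low end (x = -128 mm) a cross pin, top 12 mm above the floor, keeps the roller in.
- roller: The part to push: idler roller, 50 mm diameter, 24 mm wide, slick black plastic rim, white hub; 0.1 to 0.2 kg. Origin at its centre; y is the axle, across the gutter (x and z turn as it rolls). It starts against the low cross pin, centre at x = -105 mm of the channel and 25 mm above its floor. Below the ridge it rolls back when let go; a push of 1 to 3 N takes it over.
- pocket (a point): Where the roller's centre belongs: the middle of the pocket, 25 mm above the channel floor; axes parallel to the channel's (x uphill). The half-round brass ridge, 4 mm high, has its crest 16.7 mm downhill of here; the face of the red stop plate (44 mm high) is 27 mm uphill. 2 mm of play either way. Once its centre is past the crest the roller drops in by itself.
- stop (a joint): Position of the red stop with its brass ridge along the channel (m), 0 to 0.075, growing uphill; set anew each time and clamped by a star knob (it yields only to more than about 80 N). At 0 the pocket is at x = 20 mm of the channel.
- spare_roller: Bystander beside the gutter: a like roller lying flat on the bench, 50 mm diameter, 24 mm high; origin at the centre of its underside.
- star_knob: Bystander beside the gutter: black star knob with an upright steel stud, 42 mm across, 34 mm high; origin under its centre.
- angle_bracket: Bystander beside the gutter: aluminium angle bracket 40 x 40 x 50 mm high; origin under its centre.
- parts_box: Bystander: open cardboard box with star knobs in it, 120 x 220 x 85 mm, its flaps reaching to about 120 mm; origin under its centre.
- white_tub: Bystander: white plastic bowl, 100 mm across, 60 mm high; origin under its centre.
- threaded_rod: Bystander: steel rod 120 mm long along its x axis, 8 mm thick, with two 24 mm round nuts, lying on the bench; origin under its middle.
- screwdriver: Bystander: screwdriver lying on the bench along its own x axis; origin on its underside.
Things that resemble listed ones, but are neither listed nor needed, are in the scene too. Leave any pink look-alike of the roller alone.

How it is judged:
By the outcome, as a careful person would: the job done as asked, in the order asked, and still so for the second after the job is handed in, with the robot touching nothing.
It also fails if it takes over 40 s, if anything falls off the work surface, if the arm or the gripper's body presses on something with over 40 N, if the wrist force passes 120 N, or if a joint passes its speed limit or range.

## Robot

A 6-joint arm with a two-finger parallel gripper is mounted at the origin on the work surface. World frame = base frame: x ahead of the robot, y to its left, z up, the work surface at z = 0. Lengths are in mm, angles in degrees, forces in N, time in s.
With the tool pointing down it reaches from about 350 to 875 mm from the base axis. Payload 4.2 kg.
Tool frame: the origin (TCP) lies at the very end of the fingers, on their centre line; the grasp point (between the pads) lies 19 mm behind it; z points along the fingers, y is the direction in which the jaws open and shut (so a half turn about z gives the same grasp; the last joint's range is limited). The gripper opens to 87 mm and grips with 3 to 60 N. Pads are 19 mm wide; open, the fingers measure 117 mm over their backs; the gripper's body (75 mm by 190 mm) begins 51 mm behind the grasp point.
Start: joints at [-56.803, 22.042, 0.453, 0, -68.411, -14.817], TCP at [197.094, -593.088, 222.55] pointing down, gripper open.
Joint ranges: [-179.83, 179.83], [-69.29, 118.12], [-61.27, 80.66], [-181.25, 117.63], [-171.15, -9.14], [-177.46, 177.46]. Speed limits (degrees/s): [159.86, 159.86, 180, 180, 180, 180].

## Interface

Orientations are given as [roll, pitch, yaw] about the fixed x, y, z axes, in that order (R = Rz(yaw) Ry(pitch) Rx(roll)).
In Python, from cell import r gives the robot as it stands.
- The arm moves only by the tool drive_tool, never from a script. Its argument "moves" is a list of rows, each a list of 6 numbers: the shift along the world's x, y, z each as a share of 12 cm, from -1 to 1, then the turn, a rotation vector about the world's x, y, z each as a share of pi rad, from -1 to 1. A call has 1 to 12 rows; each row is the pose to reach, as a shift and turn from the pose commanded when the call began, turning the shorter way round; what a row does not reach only later rows make up. A row lasts 1/8 s, in which the tool goes at most 62.5 mm and 10.7 degrees, less where a joint would pass 70% of its speed; a pose out of reach is approached as far as the arm can. A call with a number of a shift or a turn outside -1 to 1 is refused whole. A call with a gripper value outside its range is refused whole. "jaw" is the opening, from -1 (shut) to 1 (fully open), so that 0 is half open, set as the call begins (left out, the last holds). The fingers move at their own pace and stop on an object; the grip force is fixed at half the most. Time passes only in rows, so rows that repeat a pose let the fingers close. It gives the time, the measured TCP pose, the force and the opening at its end, in the units of the state.
- r.get_obs(): the state, without advancing time (a new reading comes with each control period).
- r.capture(name): name is "side" or "top"; returns (picture, depth): 480x640x3 uint8, red, green, blue; 480x640 float32, mm along the optical axis (not along the pixel's ray), 0 where there is no reading.
- r.calibration(name): a dict with "mtx" (3x3 intrinsics, pixels), "distortion" ([k1, k2, p1, p2, k3] as OpenCV has them; the pictures are not rectified), "T" (4x4, takes a point from camera to world coordinates). Camera axes: x right, y down, z forward; pixel columns grow to the right and rows downward; lengths in mm; the calibration is good to about 2 mm. A picture is of the moment at which its call begins. calibration takes no time and is no camera call.
- r.sign_off(): hands the job in, once; it reports no verdict.
Trained networks look in the newest picture that a camera, given by its name, has taken for a name from the list of things; names that differ only in an ending like _2 or _b are one class to them, and where a whole thing is asked for, a point or a joint stands for the part that bears it (a point fixed in the world has none). Each returns a list of dicts, best first, with "confidence" (0 to 1); they miss things now and then, are a little off and sometimes report something else, mostly with a low value. They report only what shows in the picture. A call takes as long as a camera call. They do not tell look-alikes from the thing itself.
- r.silhouettes(target, camera): "pixels" (480x640 bool, what is visible of it) and "bbox" ([left, top, right, bottom] in pixels, round what is visible of it).
The state is a dict: "clock": time; "joint_pos": joint angles; "joint_velocities": joint speeds; "joint_efforts": joint torques, N m; "position": TCP position; "tool_rot": TCP orientation; "wrist_force": force on the tool from outside, world axes, zero at the start; "moment": the same for the moment, N m; "width": opening from 0.0 (shut) to 1.0 (fully open).
Only numpy, scipy, OpenCV 4.12 (cv2) and the standard library are available. Lean on these libraries where they do the work, as an engineer would, in place of code of your own. Each camera call takes 0.05 s, during which the arm holds its last target.

## Working session

There is one attempt and no reset: what is moved stays moved. The work goes in short steps, Python scripts to look and compute and a tool call to move; the robot and the scene stay as the last step left them, time stands still between calls to the robot, and variables do not carry over. Pictures are saved under pics/ and viewed, and the job is handed in when it is done.

Besides the shell and the picture viewer there is one more tool, called after ">>>" as name(argument=value, ...) on one line, values as JSON. drive_tool: Moves the arm, as the interface text tells. Shift numbers are shares of 12 cm and turn numbers shares of pi rad, none past 1 either way. Its arguments: {"type":"object","properties":{"moves":{"type":"array"},"jaw":{"type":"number"}},"required":["moves"]}

```bash
mkdir -p pics; ls; python3 - <<'E'
from cell import r
import cv2,numpy as np
for n in("top","side"):
    p,d=r.capture(n); cv2.imwrite(f"pics/{n}0.png",p[:,:,::-1]); np.savez(f"{n}0.npz",p=p,d=d)
    c=r.calibration(n); print(n,np.round(c["mtx"],1).tolist(),np.round(c["distortion"],4),np.round(c["T"],3).tolist())
    for t in("roller","channel","stop","gutter"):
        for s in r.silhouettes(t,n): print(t,round(s["confidence"],2),s["bbox"],s["pixels"].sum())
print(r.get_obs())
E
```

```text
pics
top [[526.7, 0.0, 324.9], [0.0, 526.7, 241.5], [0.0, 0.0, 1.0]] [-0.0056  0.      0.      0.      0.    ] [[0.026, -0.99, 0.135, 402.261], [-1.0, -0.027, -0.007, 9.26], [0.01, -0.135, -0.991, 1335.625], [0.0, 0.0, 0.0, 1.0]]
roller 0.62 [271.2, 280.5, 288.1, 301.8] 223
roller 0.52 [220.7, 290.3, 240.1, 305.4] 218
roller 0.46 [361.1, 294.7, 380.1, 310.4] 226
channel 0.7 [264.0, 195.5, 334.1, 310.2] 1715
stop 0.53 [296.1, 218.0, 318.2, 254.0] 253
gutter 0.68 [257.9, 193.7, 339.6, 307.2] 2190
gutter 0.45 [297.6, 220.8, 316.7, 249.8] 242
side [[557.8, 0.0, 329.0], [0.0, 557.8, 240.3], [0.0, 0.0, 1.0]] [-0.0082  0.      0.      0.      0.    ] [[-0.785, -0.324, 0.528, -238.631], [-0.619, 0.443, -0.649, 973.587], [-0.024, -0.836, -0.548, 887.76], [0.0, 0.0, 0.0, 1.0]]
roller 0.76 [322.1, 266.7, 343.8, 288.1] 266
roller 0.73 [381.5, 243.8, 397.7, 257.0] 292
roller 0.65 [293.7, 301.0, 319.1, 325.7] 354
channel 0.96 [287.3, 222.3, 347.5, 297.9] 1158
stop 0.65 [294.5, 232.9, 316.4, 254.8] 265
gutter 0.74 [291.8, 229.8, 319.8, 257.4] 269
gutter 0.68 [283.6, 224.6, 353.9, 303.9] 1598
{'clock': 0.5, 'joint_pos': array([-5.68046658e+01,  2.20426101e+01,  4.49197703e-01, -1.97068101e-03,
       -6.84131908e+01, -1.48185639e+01]), 'joint_velocities': array([ 0.04329088, -0.0333823 ,  0.05620747,  0.04975728,  0.0296219 ,
        0.1029929 ]), 'joint_efforts': array([ 6.11514270e-05, -3.90072906e+01,  1.87446731e+01,  4.22077775e+00,
        1.49694452e-02, -4.28375722e-05]), 'position': array([ 197.06348002, -593.05495906,  222.51168664]), 'tool_rot': array([ 1.79993148e+02,  8.26142286e-05, -1.61623955e+02]), 'wrist_force': array([-0.4552358 , -0.01563229,  0.88341104]), 'moment': array([0.02223272, 0.0090537 , 0.01313385]), 'width': 1.0047694617414777}
```

```bash
python3 - <<'E'
import cv2
a=cv2.imread("pics/top0.png")[170:330,200:400]; b=cv2.imread("pics/side0.png")[200:350,260:460]
cv2.imwrite("pics/ctop.png",cv2.resize(a,None,fx=3.75,fy=3.75,interpolation=cv2.INTER_CUBIC))
cv2.imwrite("pics/cside.png",cv2.resize(b,None,fx=4,fy=4,interpolation=cv2.INTER_CUBIC))
E
```

```text
(no output)
```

View pics/top0.png

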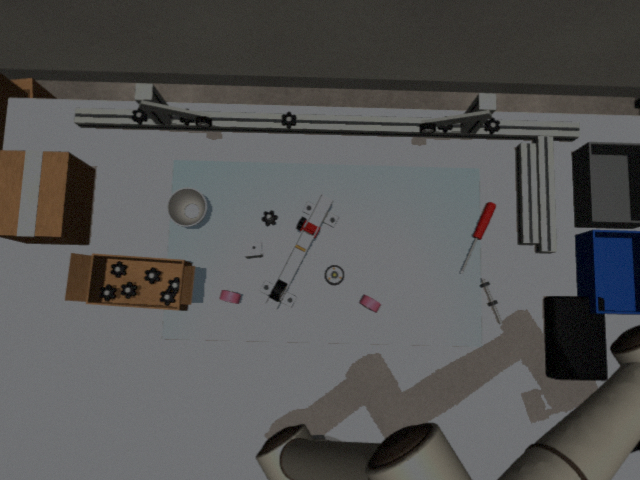

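View pics/ctop.png

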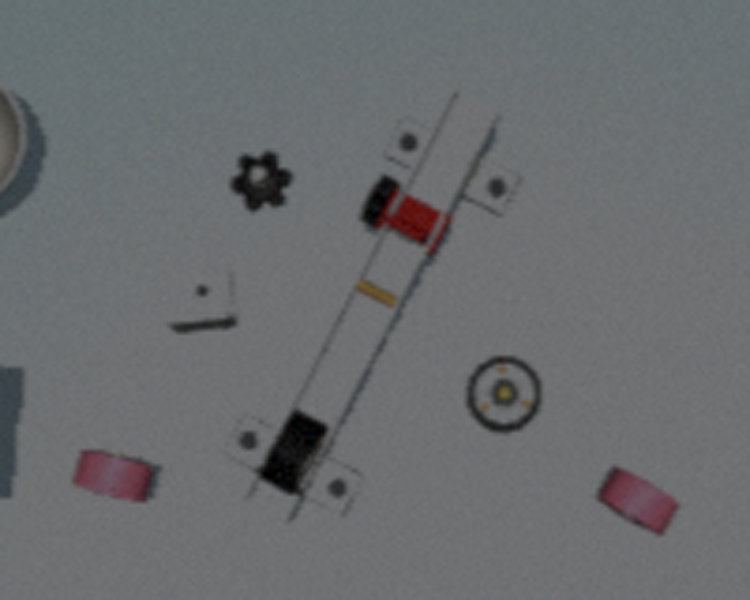

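View pics/cside.png

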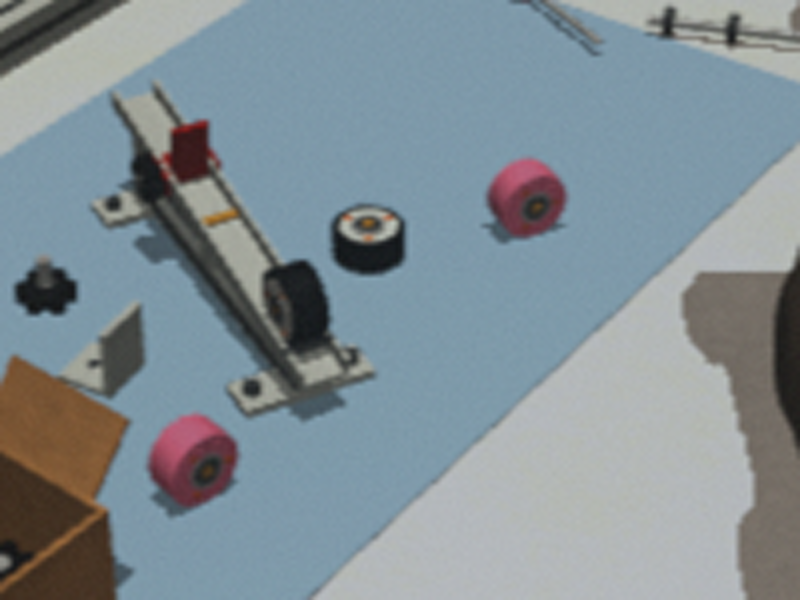

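View pics/side0.png

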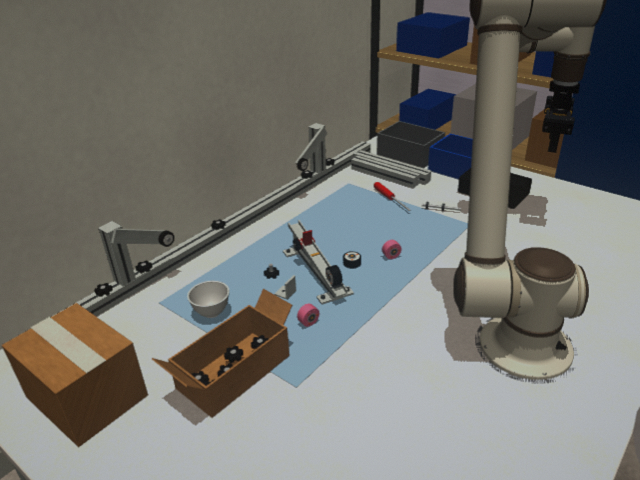

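The roller to push is the upright black-rimmed one in the low end of the gutter, at top (280,290) and side (332,278). I ruled out the spare at top (334,275), which lies flat on the bench, and the two pink look-alikes at top (230,296) and (370,303). Uphill runs towards the red stop at top (308,228), and the ridge is at top (300,248). Next I fit the gutter pose.

```bash
cat > h.py <<'E'
import numpy as np,cv2
from cell import r
from scipy.spatial.transform import Rotation as R
def proj(P,n):
    c=r.calibration(n);T=np.linalg.inv(c["T"])
    return cv2.projectPoints(np.atleast_2d(P).astype(float),cv2.Rodrigues(T[:3,:3])[0],T[:3,3],c["mtx"],np.array(c["distortion"]))[0][:,0]
def chan(P,q): # channel coords -> world ; q=x,y,yaw(deg)
    return (R.from_euler('z',q[2],degrees=True)*R.from_euler('y',-8,degrees=True)).apply(np.atleast_2d(P))+[q[0],q[1],50]
E
python3 - <<'E'
from h import *
from scipy.optimize import least_squares
pk={"top":[((456,94),(150,17,11)),((499,118),(150,-17,11)),((247,498),(-150,17,11)),((292,520),(-150,-17,11)),((377,294),'r')],
"side":[((113,95),(150,17,11)),((155,83),(150,-17,11)),((297,385),(-150,17,11)),((345,370),(-150,-17,11)),((222,217),'r')]}
sc={"top":(3.75,200,170),"side":(4,260,200)}
def res(q,full=False):
    o=[]
    for n in pk:
        s,a,b=sc[n]
        for (u,v),P in pk[n]:
            P=(3.3+q[3],0,4) if P=='r' else P
            o.append(proj(chan(P,q),n)[0]-(u/s+a-.5+.5/s,v/s+b-.5+.5/s))
    return np.ravel(o)
s=least_squares(res,[420,40,-30,30],loss='soft_l1'); q=s.x
print(q); print(res(q).reshape(-1,2).round(1).tolist())
np.save("q.npy",q)
print("roller",chan((-105,0,25),q))
# overlay
L=[]
for n in pk:
    z,a,b=sc[n]; im=cv2.imread(f"pics/c{n}.png")
    def dr(P,c,cl=False):
        p=(proj(chan(P,q),n)-(a,b)+.5)*z
        cv2.polylines(im,[p.round().astype(int)],cl,c,1)
    dr([(150,17,11),(150,-17,11),(-150,-17,11),(-150,17,11)],(0,255,0),True)
    dr([(3.3+q[3],-14,4),(3.3+q[3],14,4)],(255,0,0))
    t=np.linspace(0,6.3,40)
    for y in(-12,12): dr(np.c_[-105+25*np.cos(t),0*t+y,25+25*np.sin(t)],(255,255,0))
    x=47+q[3]; dr([(x,14,0),(x,14,44),(x,-14,44),(x,-14,0)],(255,0,255))
    cv2.imwrite(f"pics/o{n}.png",im)
E
```

```text
[550.0460104   64.24991462 -26.57455932   5.32915226]
[[-0.4, -0.5], [0.4, -0.4], [-2.1, 0.6], [-1.8, 1.3], [-0.0, 0.8], [-0.2, -1.5], [0.5, -1.4], [0.1, -2.6], [0.6, -2.8], [-1.4, -0.5]]
roller [[453.94109932 112.32230737  60.14352612]]
```

View pics/otop.png

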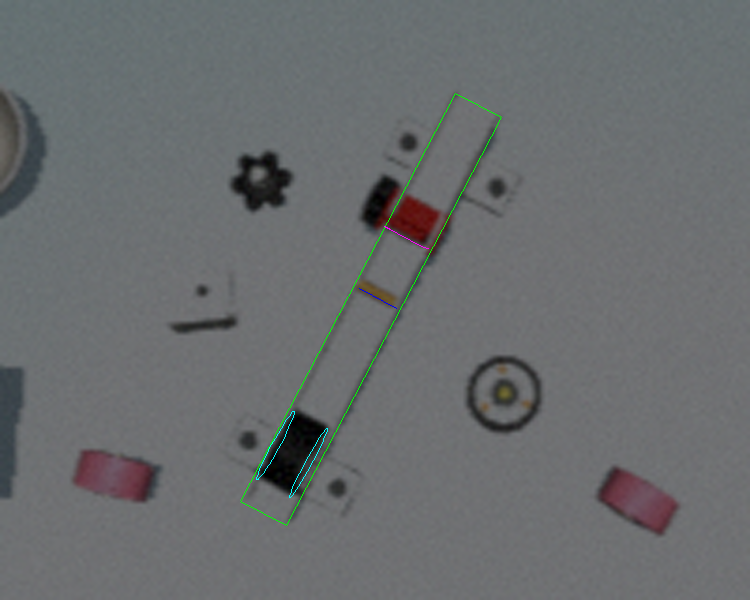

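View pics/oside.png

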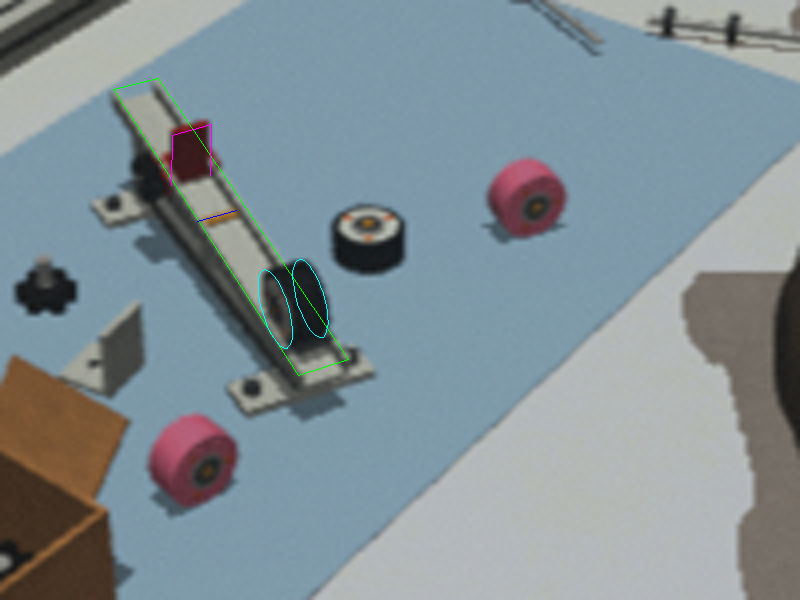

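```bash
python3 - <<'E'
import cv2,numpy as np
a=cv2.imread("pics/top0.png")[265:315,250:310]; b=cv2.imread("pics/side0.png")[250:310,300:375]
f=lambda i,s:cv2.convertScaleAbs(cv2.resize(i,None,fx=s,fy=s,interpolation=cv2.INTER_CUBIC),alpha=1.8)
cv2.imwrite("pics/z1.png",f(a,10)); cv2.imwrite("pics/z2.png",f(b,10))
E
```

```text
(no output)
```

View pics/z1.png

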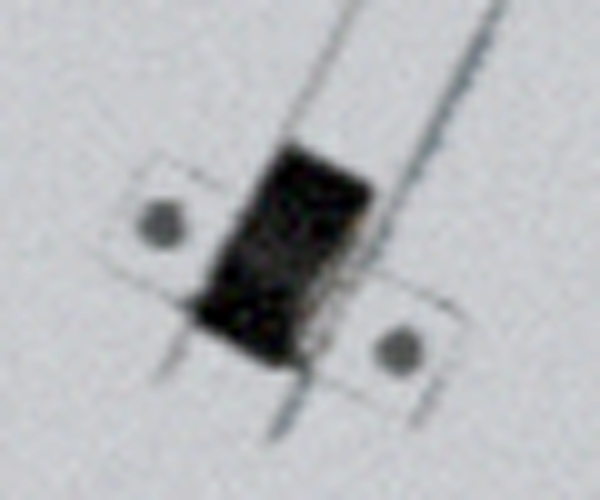

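View pics/z2.png

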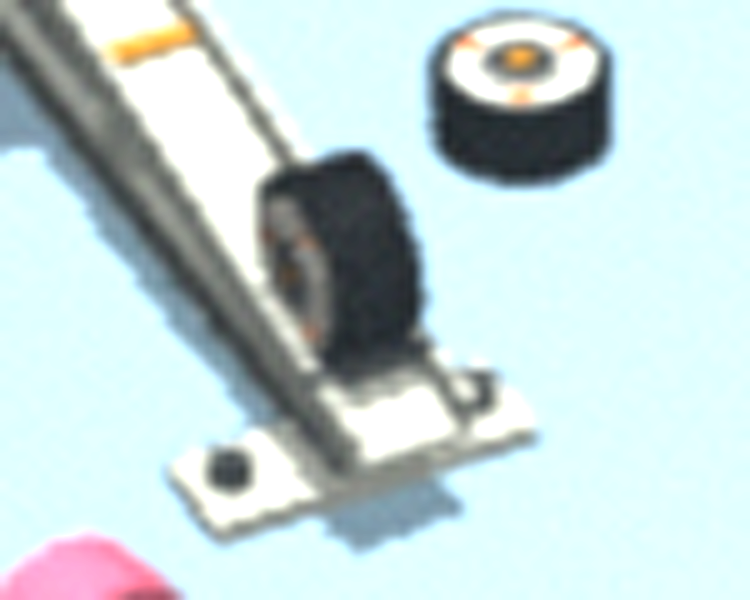

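```bash
python3 - <<'E'
from h import *
from scipy.optimize import least_squares
pk={"top":[((456,94),(150,17,11)),((499,118),(150,-17,11)),((377,294),'r')],
"side":[((113,95),(150,17,11)),((155,83),(150,-17,11)),((222,217),'r')]}
bb={"top":(269.5,279.3,287.5,302),"side":(325.8,265,342.2,286.8)}
sc={"top":(3.75,200,170),"side":(4,260,200)}
t=np.linspace(0,6.28,120)
cyl=np.vstack([np.c_[-105+25*np.cos(t),0*t+y,25+25*np.sin(t)] for y in(-12,12)])
def res(q):
    o=[]
    for i,n in enumerate(pk):
        off=q[4+3*i:7+3*i]
        s,a,b=sc[n]
        for (u,v),P in pk[n]:
            P=(3.3+q[3],0,4) if P=='r' else P
            o+=list(proj(chan(P,q)+off,n)[0]-(u/s+a-.5,v/s+b-.5))
        p=proj(chan(cyl,q)+off,n)
        o+=list(np.r_[p.min(0),p.max(0)]+.0-(np.array(bb[n])-.5))
    return np.r_[np.array(o)/.6,q[4:]/2]
s=least_squares(res,[550,64,-26,5]+[0]*6,loss='soft_l1'); q=s.x
print(q.round(2)); print((res(q)*.6)[:20].round(1).tolist())
cov=np.linalg.inv(s.jac.T@s.jac); print(np.sqrt(np.diag(cov))[:4])
np.save("q.npy",q)
print("roller",chan((-105,0,25),q))
for n in pk:
    i=list(pk).index(n);z,a,b=sc[n]; im=cv2.imread(f"pics/c{n}.png")
    def dr(P,c,cl=False):
        p=(proj(chan(P,q)+q[4+3*i:7+3*i],n)-(a,b)+.5)*z
        cv2.polylines(im,[p.round().astype(int)],cl,c,1)
    dr([(150,17,11),(150,-17,11),(-150,-17,11),(-150,17,11)],(0,255,0),True)
    dr([(150,14,0),(150,-14,0),(-150,-14,0),(-150,14,0)],(0,255,255),True)
    dr([(3.3+q[3],-14,4),(3.3+q[3],14,4)],(255,0,0))
    for y in(-12,12): dr(np.c_[-105+25*np.cos(t),0*t+y,25+25*np.sin(t)],(255,255,0))
    x=47+q[3]; dr([(x,14,0),(x,14,44),(x,-14,44),(x,-14,0)],(255,0,255))
    cv2.imwrite(f"pics/p{n}.png",im)
E
```

```text
[ 5.4978e+02  6.3670e+01 -2.6080e+01  5.9300e+00  7.2000e-01  6.0000e-02
 -7.1000e-01 -7.2000e-01 -6.0000e-02 -1.5600e+00]
[-0.6, -0.7, 0.4, -0.7, 0.4, 0.6, -0.5, 0.2, 0.2, 0.6, -0.1, -0.8, 0.7, -0.7, -0.9, -0.0, -0.6, 0.2, 0.6, 0.5]
[1.93814505 1.83680465 0.3534926  1.92681826]
roller [[453.26354776 110.91261565  60.14352612]]
```

View pics/ptop.png

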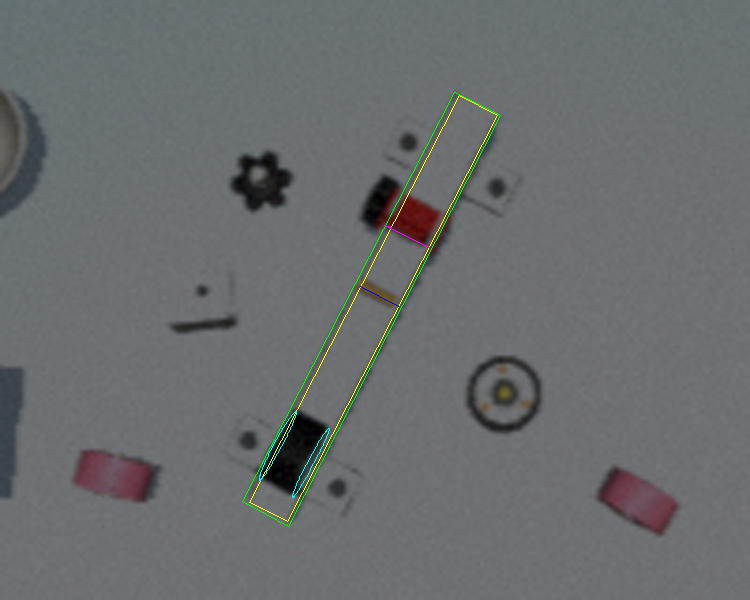

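View pics/pside.png

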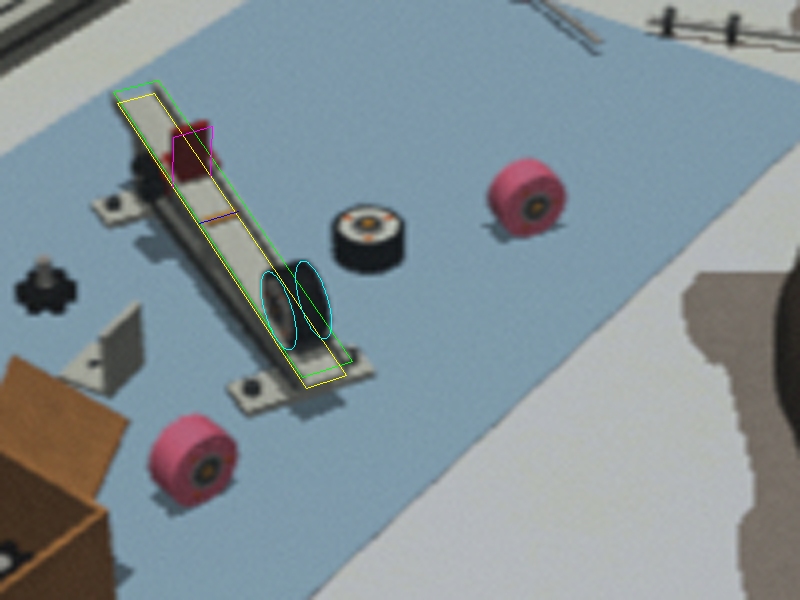

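>>> drive_tool(moves=[[0.5,0.5,0,0,0,-0.06],[1,1,0,0,0,-0.12],[1,1,0,0,0,-0.18],[1,1,0,0,0,-0.247],[1,1,0,0,0,-0.247]], jaw=-1)

```text
clock: 1.12
position: [317.9, -472.4, 222.9]
tool_rot: [-180.0, 0.0, 153.9]
wrist_force: [-0.1, -0.2, -0.6]
width: 0.517
```

>>> drive_tool(moves=[[0.4,0.5,0,0,0,0],[0.8,1,0,0,0,0],[0.8,1,0,0,0,0]])

```text
clock: 1.5
position: [414.6, -351.1, 222.9]
tool_rot: [180.0, 0.0, 154.1]
wrist_force: [-0.1, -0.7, 0.4]
width: 0.173
```

>>> drive_tool(moves=[[0,0.5,0,0,0,0],[0,1,0,0,0,0],[0,1,0,0,0,0]])

```text
clock: 1.88
position: [413.1, -230.1, 223.1]
tool_rot: [180.0, 0.1, 154.2]
wrist_force: [-0.6, -0.7, -0.1]
width: 0.007
```

>>> drive_tool(moves=[[0,0.5,0,0,0,0],[0,1,0,0,0,0],[0,1,0,0,0,0]])

```text
clock: 2.25
position: [413.6, -110.7, 223.1]
tool_rot: [179.9, 0.1, 154.2]
wrist_force: [-0.7, -0.8, -1.1]
width: 0.006
```

>>> drive_tool(moves=[[0,0.5,0,0,0,0],[0,1,0,0,0,0],[0,1,0,0,0,0]])

```text
clock: 2.62
position: [413.9, 8.9, 222.9]
tool_rot: [180.0, 0.1, 154.2]
wrist_force: [0.0, -0.8, 0.6]
width: 0.007
```

>>> drive_tool(moves=[[0,0.5,0,0,0,0],[-0.06,1,0,0,0,0],[-0.06,1,-0.5,0,0,0],[-0.06,1,-0.8,0,0,0],[-0.06,1,-0.8,0,0,0]])

```text
clock: 3.25
position: [405.0, 124.4, 124.5]
tool_rot: [-179.6, -0.2, 153.8]
wrist_force: [0.1, -0.4, 1.0]
width: 0.003
```

```bash
python3 - <<'E'
from h import *
o=r.get_obs(); print(o["clock"],o["position"].round(1),o["tool_rot"].round(1))
for n,w in(("top",(250,240,110)),("side",(280,210,110))):
    p,d=r.capture(n); a,b,s=w
    im=cv2.convertScaleAbs(cv2.resize(p[b:b+100,a:a+s,::-1],None,fx=6,fy=6,interpolation=cv2.INTER_CUBIC),alpha=1.5)
    u=(proj(o["position"],n)[0]-(a,b)+.5)*6; cv2.circle(im,tuple(u.astype(int)),4,(0,0,255),1)
    cv2.imwrite(f"pics/a{n}.png",im)
E
```

```text
3.25 [405.  124.4 124.5] [-179.6   -0.2  153.8]
```

View pics/aside.png

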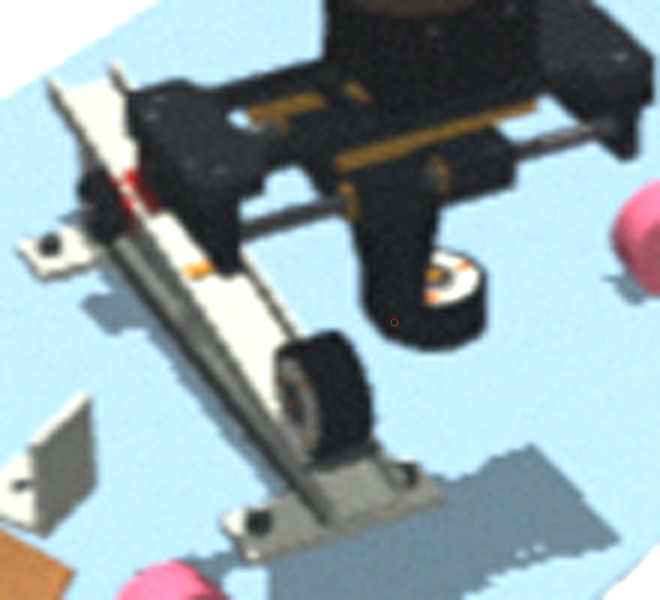

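View pics/atop.png

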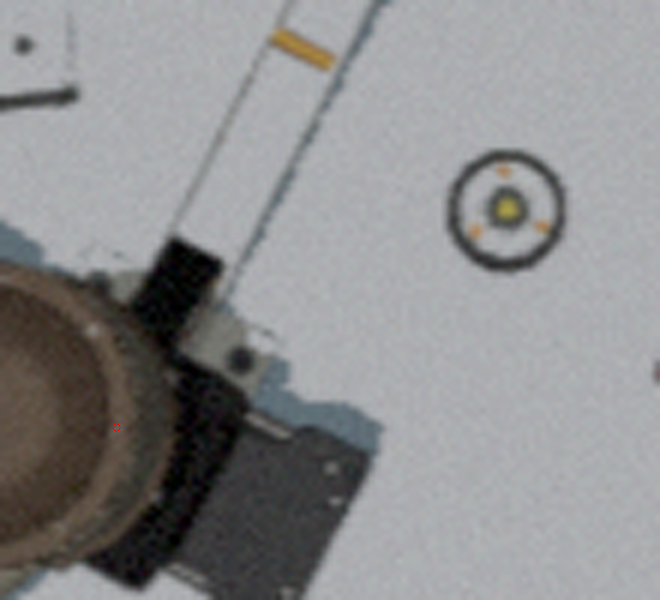

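>>> drive_tool(moves=[[0,0.06,-0.1,0,0,0],[0,0.06,-0.3,0,0,0],[0,0.06,-0.5,0,0,0],[0,0.06,-0.62,0,0,0],[0,0.06,-0.62,0,0,0]])

```text
clock: 3.98
position: [406.0, 134.2, 51.9]
tool_rot: [-180.0, -0.0, 153.9]
wrist_force: [-0.3, -0.3, 0.6]
width: 0.004
```

```bash
cat > look.py <<'E'
from h import *
import sys
o=r.get_obs(); print(o["clock"],o["position"].round(1),o["tool_rot"].round(1),o["wrist_force"].round(1))
ims=[]
for n,w in(("top",(255,220,80)),("side",(285,220,80))):
    p,d=r.capture(n); a,b,s=w
    im=cv2.convertScaleAbs(cv2.resize(p[b:b+100,a:a+s,::-1],None,fx=5,fy=5,interpolation=cv2.INTER_CUBIC),alpha=1.6)
    u=(proj(o["position"],n)[0]-(a,b)+.5)*5; cv2.circle(im,tuple(u.astype(int)),4,(0,0,255),1); ims.append(im)
cv2.imwrite(f"pics/{sys.argv[1]}.png",np.hstack(ims))
E
python3 look.py b1
```

```text
3.975 [406.  134.2  51.9] [-180.    -0.   153.9] [-0.3 -0.3  0.6]
```

View pics/b1.png

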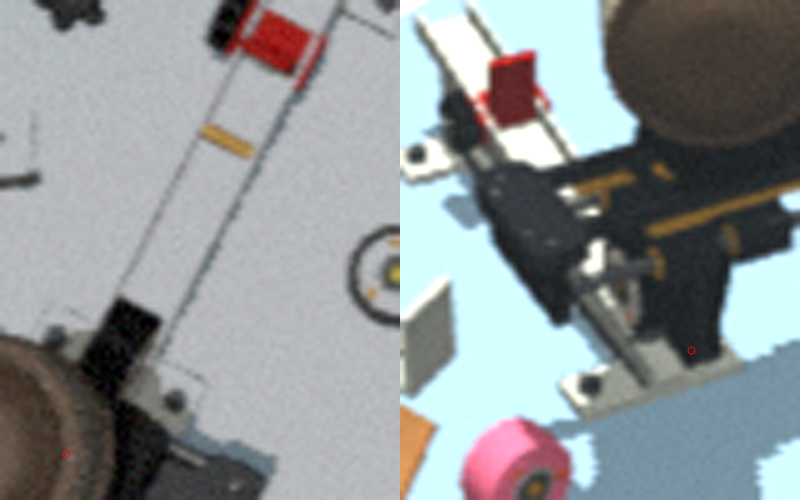

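>>> drive_tool(moves=[[0.03,-0.015,0.005,0,0,0],[0.06,-0.029,0.009,0,0,0],[0.09,-0.044,0.014,0,0,0],[0.12,-0.059,0.019,0,0,0],[0.15,-0.073,0.023,0,0,0],[0.18,-0.088,0.028,0,0,0],[0.21,-0.103,0.033,0,0,0],[0.24,-0.117,0.037,0,0,0],[0.27,-0.132,0.042,0,0,0],[0.3,-0.147,0.047,0,0,0],[0.33,-0.161,0.051,0,0,0],[0.36,-0.176,0.056,0,0,0]])

```text
clock: 5.58
position: [449.3, 112.9, 58.9]
tool_rot: [-180.0, -0.0, 153.9]
wrist_force: [-0.8, 0.7, 0.6]
width: 0.007
```

```bash
python3 look.py b2
```

```text
5.575 [449.3 112.9  58.9] [-180.    -0.   153.9] [-0.8  0.7  0.6]
```

View pics/b2.png

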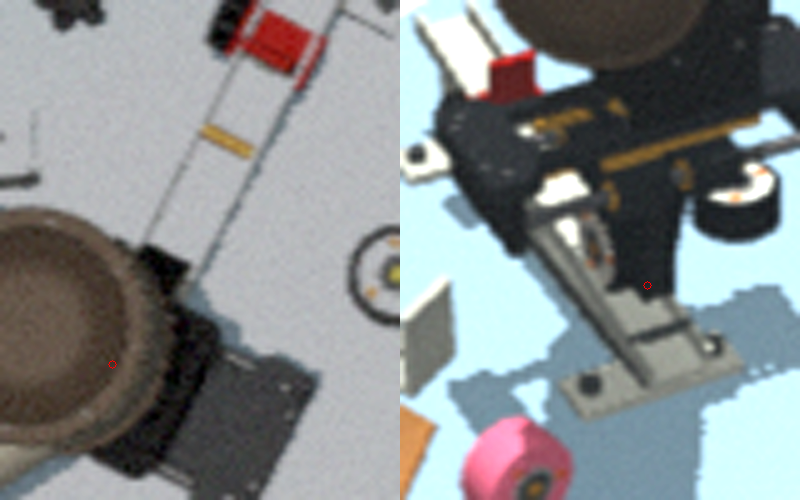

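>>> drive_tool(moves=[[0.037,-0.018,0.006,0,0,0],[0.075,-0.037,0.012,0,0,0],[0.112,-0.055,0.018,0,0,0],[0.15,-0.073,0.023,0,0,0],[0.187,-0.092,0.029,0,0,0],[0.225,-0.11,0.035,0,0,0],[0.262,-0.128,0.041,0,0,0],[0.3,-0.147,0.047,0,0,0],[0.337,-0.165,0.053,0,0,0],[0.374,-0.183,0.059,0,0,0],[0.412,-0.202,0.064,0,0,0],[0.44,-0.215,0.069,0,0,0]])

```text
clock: 7.18
position: [502.2, 87.0, 67.2]
tool_rot: [180.0, 0.0, 153.9]
wrist_force: [0.1, -0.6, 0.5]
width: 0.003
```

```bash
python3 look.py b3
```

```text
7.175 [502.2  87.   67.2] [180.    0.  153.9] [ 0.1 -0.6  0.5]
```

View pics/b3.png

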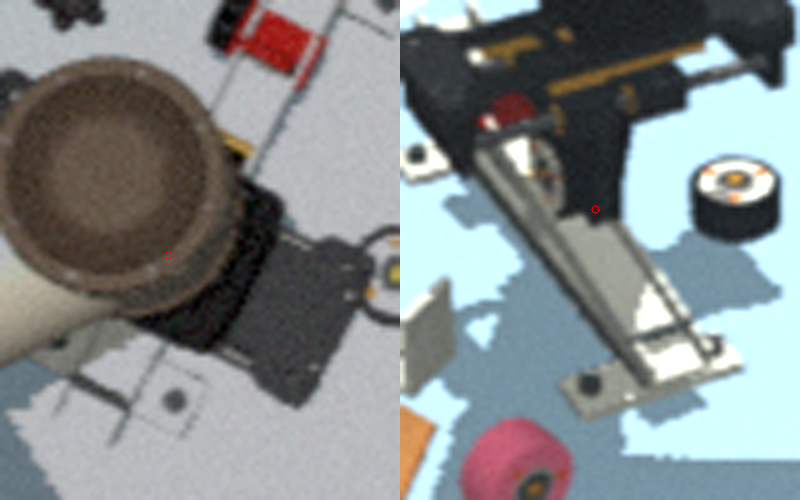

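>>> drive_tool(moves=[[0.022,-0.011,0.005,0,0,0],[0.045,-0.022,0.01,0,0,0],[0.067,-0.033,0.015,0,0,0],[0.09,-0.044,0.02,0,0,0],[0.112,-0.055,0.025,0,0,0],[0.135,-0.066,0.03,0,0,0],[0.157,-0.077,0.035,0,0,0]])

```text
clock: 8.15
position: [521.1, 77.9, 71.4]
tool_rot: [180.0, 0.0, 153.9]
wrist_force: [-0.8, 0.0, 0.8]
width: 0.002
```

```bash
python3 look.py b4
```

```text
8.15 [521.1  77.9  71.4] [180.    0.  153.9] [-0.8  0.   0.8]
```

View pics/b4.png

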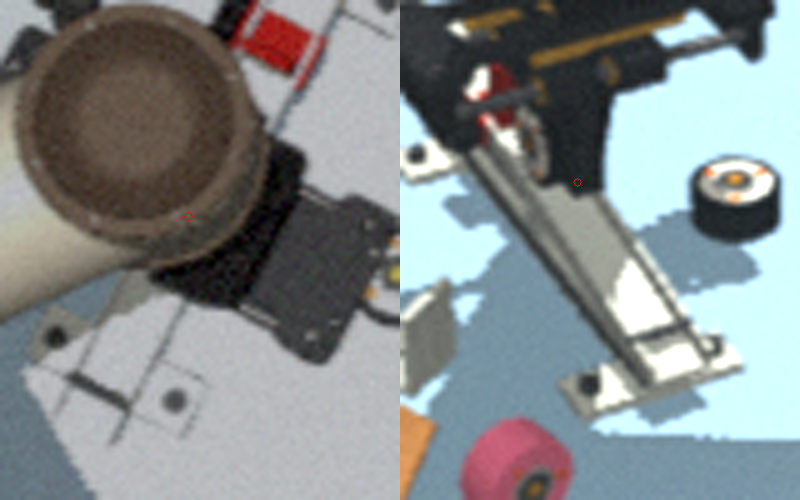

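>>> drive_tool(moves=[[0.019,-0.009,0.003,0,0,0],[0.037,-0.018,0.006,0,0,0],[0.056,-0.027,0.009,0,0,0],[0.067,-0.033,0.011,0,0,0]])

```text
clock: 8.75
position: [529.2, 73.9, 72.8]
tool_rot: [180.0, 0.0, 153.9]
wrist_force: [0.4, -0.2, 0.5]
width: 0.005
```

```bash
python3 look.py b5
```

```text
8.75 [529.2  73.9  72.8] [180.    0.  153.9] [ 0.4 -0.2  0.5]
```

View pics/b5.png

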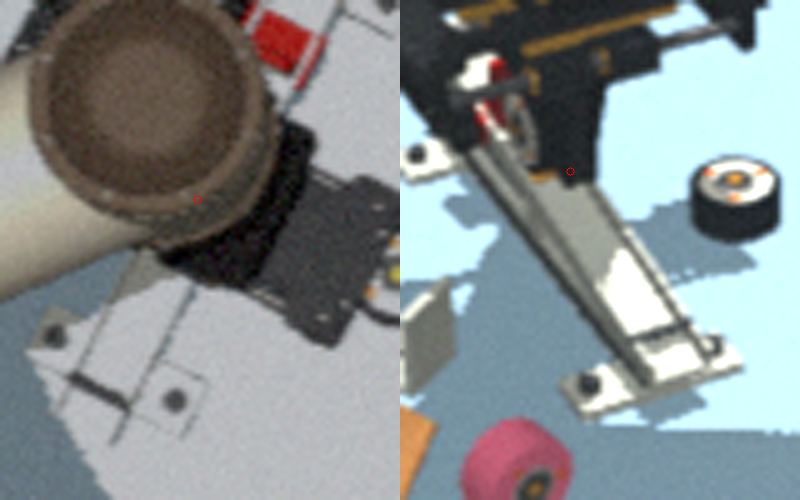

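>>> drive_tool(moves=[[-0.04,0.02,0.0,0,0,0],[-0.1,0.05,0.0,0,0,0],[-0.16,0.08,0.0,0,0,0],[-0.22,0.11,0.0,0,0,0],[-0.22,0.11,0.0,0,0,0]])

```text
clock: 9.48
position: [501.7, 87.5, 72.8]
tool_rot: [-180.0, -0.0, 154.0]
wrist_force: [-0.4, -0.2, -0.3]
width: 0.005
```

```bash
python3 look.py b6
```

```text
9.475 [501.7  87.5  72.8] [-180.   -0.  154.] [-0.4 -0.2 -0.3]
```

View pics/b6.png

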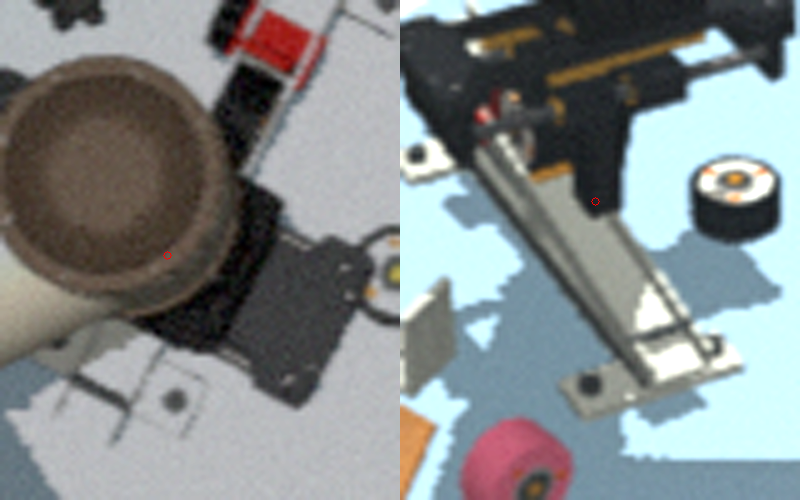

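The roller stays put right in front of the red stop, at top crop (250,100), and the ridge is clear behind it. I'm moving up and well clear of it.

>>> drive_tool(moves=[[-0.3,0.15,0.1,0,0,0],[-0.5,0.25,0.4,0,0,0],[-0.7,0.3,0.8,0,0,0],[-0.7,0.3,1,0,0,0],[-0.7,0.3,1,0,0,0]])

```text
clock: 10.2
position: [419.5, 124.1, 194.7]
tool_rot: [179.7, 0.2, 153.9]
wrist_force: [-0.1, 0.2, -1.0]
width: 0.006
```

>>> drive_tool(moves=[[0,-0.4,0.2,0,0,0],[0,-0.8,0.4,0,0,0],[0,-1,0.4,0,0,0],[0,-1,0.4,0,0,0]])

```text
clock: 10.7
position: [417.9, 1.8, 239.4]
tool_rot: [-179.9, -0.1, 153.7]
wrist_force: [-0.3, 0.4, -0.4]
width: 0.003
```

>>> drive_tool(moves=[[0,-0.4,0,0,0,0],[0,-0.8,0,0,0,0],[0,-1,0,0,0,0],[0,-1,0,0,0,0]])

```text
clock: 11.2
position: [418.2, -117.3, 239.3]
tool_rot: [-179.9, -0.1, 153.8]
wrist_force: [-0.8, 0.5, 0.4]
width: 0.002
```

```bash
python3 look.py b7; python3 - <<'E'
from h import *
# check by predicted roller at pocket, with fit
q=np.load("q.npy");t=np.linspace(0,6.28,60)
P=np.vstack([np.c_[20+q[3]+25*np.cos(t),0*t+y,25+25*np.sin(t)] for y in(-12,12)])
for i,n in enumerate(("top","side")):
    p=proj(chan(P,q)+q[4+3*i:7+3*i],n);print(n,"pred",np.r_[p.min(0),p.max(0)].round(1))
    r.capture(n)
    for s in r.silhouettes("roller",n)+r.silhouettes("stop",n): print(round(s["confidence"],2),np.round(s["bbox"],1))
E
```

```text
11.2 [ 418.2 -117.3  239.3] [-1.799e+02 -1.000e-01  1.538e+02] [-0.8  0.5  0.4]
top pred [293.5 230.8 312.  253.8]
0.81 [296.7 234.9 312.8 253.9]
0.59 [221.2 288.6 241.  306. ]
0.57 [296.  218.  320.  237.5]
side pred [303.6 233.5 319.8 254.3]
0.83 [380.2 241.9 398.  258.1]
0.64 [294.9 299.3 320.2 324.8]
0.52 [305.5 237.2 323.2 254.5]
0.51 [293.4 234.1 316.1 256.1]
0.39 [286.9 221.3 345.  297.3]
```

View pics/b7.png

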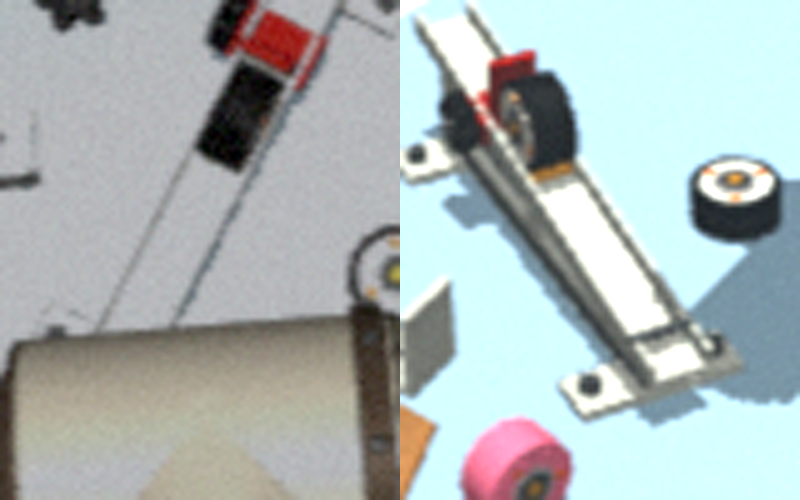

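```bash
python3 -c "
from cell import r
print(r.sign_off())"
```

```text
the job is handed in; nothing more can be done
None
```

I rolled the black-rimmed roller up the gutter with the closed fingertips, over the brass ridge and into the pocket, then moved clear. I handed the job in at about 11.5 s of the 40 s allowed.

- **Roller:** The last pictures, taken with the arm clear, show it upright in front of the red stop with the ridge just downhill of it. It had not rolled back since I withdrew about 2 s earlier. Its outline matches the predicted pocket position to 1–4 pixels (a pixel is roughly 2.4 mm in the top view), so the match cannot fix where it sits within the 2 mm of play.
- **Force:** Wrist force read about 1 N at every reading I took, each at the end of a move; I did not see peaks in between.
- **Rest of the bench:** The red stop looks unmoved, and its left and top edges in the top view match the first picture. The spare roller and the pink look-alikes I could see are where they were. I did not re-measure the other bystanders, but the arm never came near them.
- **Disagreements:** My first fit of the gutter pose was up to 3 pixels off, because I had mistaken shadows for the channel ends. Refitting with the roller outline brought every point within 1 pixel. In the final check one low-confidence "roller" detection in the side view was really the gutter.

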